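# Lay out the tasting corner on the bakery counter

## Robot

A 6-joint arm with a two-finger parallel gripper is mounted at the origin on the work surface. World frame = base frame: x ahead of the robot, y to its left, z up, the work surface at z = 0. Lengths are in m, angles in rad, forces in N, time in s.
With the tool pointing down it reaches from about 0.35 to 0.775 m from the base axis. Payload 5.5 kg.
Tool frame: the origin (TCP) lies on the centre line of the jaws, within the pads' length; the fingertips stand 14 mm ahead of it and the grasp point (between the pads) lies 5 mm behind it (finger_overhang is the distance from the TCP to the fingertips, in m); z points along the fingers, y is the line along which they close (so a half turn about z gives the same grasp; the last joint's range is limited). The gripper opens to 85 mm and grips with 20 to 120 N. Pads are 22 mm wide; open, the fingers measure 114 mm over their backs; the gripper's body (76 mm by 85 mm) begins 54 mm behind the grasp point. The pads swing forward as they close: fully open they stand 13 mm farther back than shut.
Start: joints at [1.084, 0.313, 0.046, 1.304, 0, 1.431], TCP at [0.195, 0.541, 0.245] pointing down, gripper open.
Joint ranges: [-2.76, 2.76], [-0.86, 1.69], [-1.03, 1.26], [-2.2, 2.34], [-1.47, 1.5], [-3.14, 3.14]. Speed limits (rad/s): [2.57, 2.57, 3.14, 3.14, 3.14, 3.14].

## Interface

Orientations are given as a unit quaternion [w, x, y, z].
In Python, from cell import sense, read_camera, calibration, hand_in, cut_out, finger_overhang gives the robot as it stands.
- The arm moves only by the tool step_arm, never from a script. Its argument "plan" is a list of rows, each a list of 2 entries, a list of its own where there are three numbers: the shift along the tool's x, y, z in cm, then the turn about the tool's z in degrees. In form: [[[tx, ty, tz], roll], ...]. A call has 1 to 20 rows; each row is the pose to reach, as a shift and turn from the pose commanded when the call began, along the tool's axes at that moment; what a row does not reach only later rows make up. A row lasts 1/12 s, in which the tool goes at most 41.7 mm and 7.16 degrees, less where a joint would pass 70% of its speed; a pose out of reach is approached as far as the arm can. A call with a gripper value outside its range is refused whole. "jaw" is the closure, from 0 (fully open) to 1 (shut), set as the call begins (left out, the last holds). The fingers move at their own pace and stop on an object; "newtons" is the grip in N (left out, the last holds). Time passes only in rows, so rows that repeat a pose let the fingers close. It gives the time, the measured TCP pose, the force, the opening and the grip force at its end, in the units of the state.
- sense(): the state, without advancing time (a new reading comes with each control period).
- read_camera(name): name is "side" or "top"; returns the picture (480x640x3 uint8, blue, green, red); there is no depth.
- calibration(name): a dict with "intrinsics" (3x3 intrinsics, pixels), "R" (3x3) and "t" (3): a world point X has camera coordinates R X + t. Camera axes: x right, y down, z forward; pixel columns grow to the right and rows downward; lengths in m; the calibration is good to about 2 mm. A picture is of the moment at which its call begins. calibration takes no time and is no camera call.
- hand_in(): hands the job in; it is judged then, once.
Trained networks look in the newest picture that a camera, given by its name, has taken for a name from the list of things; names that differ only in an ending like _2 or _b are one class to them, and where a whole thing is asked for, a point or a joint stands for the part that bears it (a point fixed in the world has none). Each returns a list of dicts, best first, with "conf" (0 to 1); they miss things now and then, are a little off and sometimes report something else, mostly with a low value. They report only what shows in the picture. A call takes as long as a camera call. They do not tell look-alikes from the thing itself.
- cut_out(camera, name): "mask" (480x640 bool, what is visible of it) and "bbox" ([left, top, right, bottom] in pixels, round what is visible of it).
The state is a dict: "time": time; "joints": joint angles; "joint_velocities": joint speeds; "joint_efforts": joint torques, N m; "tcp_pos": TCP position; "tool_rot": TCP orientation; "force": force on the tool from outside, world axes, zero at the start; "moment": the same for the moment, N m; "grip_width": finger opening in m; "gripper_force": force on a finger pad.
Only numpy, scipy, OpenCV 4.12 (cv2) and the standard library are available. Lean on these libraries where they do the work, as an engineer would, in place of code of your own. Each camera call takes 0.05 s, during which the arm holds its last target. There are 200 camera calls.

## Task

Lay out the tasting corner. Stand the small slatted riser crosswise in the middle of the wooden paddle board, with the jam jar centred on top of the riser; on the board's centre line put the round roll midway between the riser and the end of the blade where the handle starts, and the white ramekin midway between the riser and the opposite end. Put the small oblong loaf in the middle of the round marble slab, and leave the mug and the amber bottle where they stand.

Things in the scene. Friction and masses are not known exactly. Their poses are not given: they have to be found in the camera images.
- riser_center (a point): Display riser: a small upturned slatted plywood crate, 96 mm long (its x), 54 mm wide (its y), 40 mm high, 0.15 kg; loose, slatted top up. Grip it across its 54 mm width. The point is its centre, half-way up (20 mm above its underside); z is up. Its place: length parallel to the board's x, either way round.
- jar_center (a point): Mini jam jar of clear glass with a brass-coloured lid and a plain paper label, 46 mm in diameter, 55 mm tall, 0.11 kg, loose, upright. The point is its centre, half-way up (27.5 mm above its underside); z is up.
- roll_center (a point): Crusty round bread roll (firm, rigid), a dome with a flat underside and a pale cross cut on top, 58 mm in diameter from 10 to 24 mm above its underside, narrowing above, 40 mm high, 0.07 kg, loose. The point is its centre, half-way up (20 mm above its underside); z is up.
- ramekin_center (a point): White ceramic ramekin, an empty open round dish with its mouth up, 60 mm outer diameter, walls 4 mm, 42 mm high, 0.12 kg, loose. The point is its centre, half-way up (21 mm above its underside); z is up.
- loaf_center (a point): Small oblong brown loaf (firm, rigid) with three pale slashes on top, 92 mm long (its x), 46 mm wide (its y), 42 mm high, 0.16 kg, loose. Grip it across its 46 mm width. The point is its centre, half-way up (21 mm above its underside); z is up. Its direction on the slab is free.
- board: Pale wooden paddle board, fixed flat on the counter: blade 250 mm long (its y), 110 mm wide (its x), 12 mm thick; handle 34 mm wide, 58 mm long, at the middle of the +y end. Origin under the middle of the blade (handle not counted), at counter height; z up. The roll's place is 76 mm from the blade's middle towards the handle (+y), the ramekin's 76 mm the other way (-y).
- slab: Round marble slab lying fixed on the counter, 130 mm in diameter, 15 mm thick. The origin is on the counter under its centre, so its top is 15 mm above the origin.
- cup: Bystander, to be left alone: white mug with a handle at its +y side, 66 mm in diameter, 55 mm tall, loose, on the robot's right. Origin at the centre of its underside, z up.
- bottle: Bystander, to be left alone: closed amber glass bottle, 54 mm in diameter, 150 mm tall, loose, on the robot's left. Origin at the centre of its underside, z up.
Things that resemble listed ones, but are neither listed nor needed, are in the scene too. What is shaped like the part that bears riser_center but red or yellow is not meant. Leave any blue or purple look-alike of the part that bears ramekin_center alone.

How it is judged:
By the outcome, as a careful person would: the job done as asked, in the order asked, and still so for the second after the job is handed in, with the robot touching nothing.
It also fails if it takes over 136 s, if anything falls off the work surface, if the arm or the gripper's body presses on something with over 40 N, if the wrist force passes 120 N, or if a joint passes its speed limit or range.

## Working session

There is one attempt and no reset: what is moved stays moved. The work goes in short steps, Python scripts to look and compute and a tool call to move; the robot and the scene stay as the last step left them, time stands still between calls to the robot, and variables do not carry over. Pictures are saved under pics/ and viewed, at most 14 in all, crops included, and the job is handed in when it is done.

Besides the shell and the picture viewer there is one more tool, called after "Request:" by a JSON object that holds its "name" and its "arguments". step_arm: Moves the arm, as the interface text tells. Its arguments: {"type":"object","properties":{"plan":{"type":"array"},"jaw":{"type":"number"},"newtons":{"type":"number"}},"required":["plan"]}

```bash
mkdir -p pics; ls
python3 - <<'E'
from cell import *
import cv2,numpy as np
for n in("top","side"):
    cv2.imwrite(f"pics/{n}0.png",read_camera(n)); c=calibration(n); print(n,np.round(c["intrinsics"],1).tolist(),np.round(c["R"],3).tolist(),np.round(c["t"],3).tolist(), np.round(-np.array(c["R"]).T@c["t"],3))
s=sense(); print({k:np.round(v,3).tolist() for k,v in s.items()}, finger_overhang if not callable(finger_overhang) else finger_overhang())
E
```

```text
pics
top [[619.2, 0.0, 321.0], [0.0, 619.2, 239.6], [0.0, 0.0, 1.0]] [[-0.006, -1.0, 0.0], [-0.988, 0.006, -0.155], [0.155, -0.001, -0.988]] [0.0, 0.449, 1.557] [ 2.030e-01 -1.000e-03  1.608e+00]
side [[488.8, 0.0, 315.6], [0.0, 488.8, 227.8], [0.0, 0.0, 1.0]] [[-0.996, -0.093, 0.016], [-0.08, 0.743, -0.665], [0.051, -0.663, -0.747]] [0.426, 0.069, 0.971] [0.381 0.633 0.765]
{'time': 0.1, 'joints': [1.084, 0.314, 0.045, 1.304, 0.0, 1.431], 'joint_velocities': [0.001, -0.003, 0.002, 0.001, -0.001, 0.001], 'joint_efforts': [0.005, -48.172, 29.924, 0.013, -0.0, 0.0], 'tcp_pos': [0.195, 0.54, 0.244], 'tool_rot': [-0.0, 0.173, 0.985, -0.001], 'force': [-0.429, 0.825, -0.517], 'moment': [-0.001, -0.008, -0.01], 'gripper_force': 0.0, 'grip_width': 0.085} 0.014
```

View pics/top0.png

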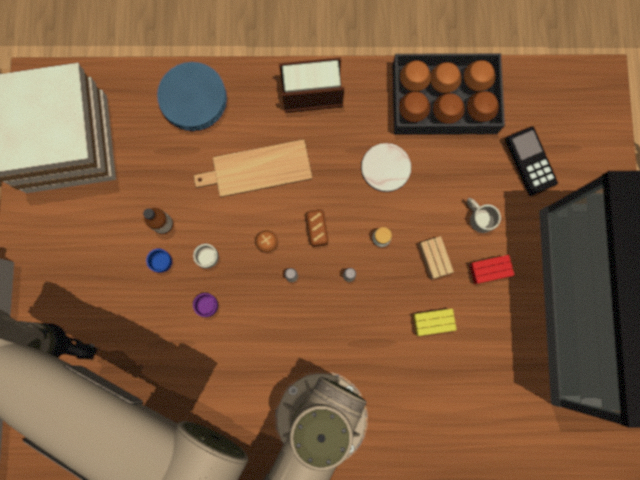

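View pics/side0.png

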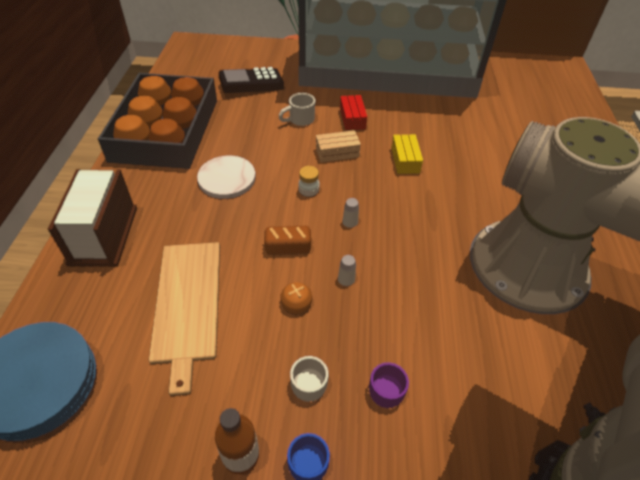

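Top picture: plywood riser (437,257), with red (492,270) and yellow (435,322) look-alikes. White ramekin (206,256), with blue (160,261) and purple (206,305) look-alikes. Roll (266,241), with tray buns at (415–485,75–105). Loaf (317,228), jar (382,236) with two shakers at (290,274) and (349,274), slab (386,167), board (262,168), mug (485,217), bottle (157,220). By the descriptions I choose the plywood riser and the white ramekin.

```bash
cat > lib.py <<'E'
from cell import *
import cv2, numpy as np
from scipy.optimize import minimize
C={n:calibration(n) for n in("top","side")}
def proj(n,P):
    c=C[n]; q=(np.asarray(P)@np.array(c["R"]).T+c["t"])@np.array(c["intrinsics"]).T
    return q[:,:2]/q[:,2:]
def ray(n,uv,z):
    c=C[n]; R=np.array(c["R"]); o=-R.T@c["t"]; d=R.T@np.linalg.solve(c["intrinsics"],[*uv,1]); return (o+d*(z-o[2])/d[2])[:2]
def box(x0,x1,y0,y1,z0,z1): return np.array([[x,y,z] for x in(x0,x1) for y in(y0,y1) for z in(z0,z1)])
def rev(prof):
    a=np.linspace(0,2*np.pi,40,endpoint=False); return np.vstack([np.c_[r*np.cos(a),r*np.sin(a),0*a+z] for r,z in prof])
S={"riser_center":[box(-.048,.048,-.027,.027,0,.04)],"jar_center":[rev([(.023,0),(.023,.055)])],
"roll_center":[rev([(.025,0),(.029,.01),(.029,.024),(.022,.034),(.010,.04)])],"ramekin_center":[rev([(.03,0),(.03,.042)])],
"loaf_center":[box(-.046,.046,-.023,.023,0,.03),box(-.04,.04,-.015,.015,.03,.042)],
"board":[box(-.055,.055,-.125,.125,0,.012),box(-.017,.017,.125,.183,0,.012)],"slab":[rev([(.065,0),(.065,.015)])],
"cup":[rev([(.033,0),(.033,.055)])],"bottle":[rev([(.027,0),(.027,.15)])]}
H={"riser_center":.04,"jar_center":.055,"roll_center":.04,"ramekin_center":.042,"loaf_center":.042,"board":.012,"slab":.015}
def sil(n,parts,x,y,a,z):
    k=4; m=np.zeros((480*k,640*k),np.uint8); c,s=np.cos(a),np.sin(a)
    for P in parts:
        Q=P@np.array([[c,s,0],[-s,c,0],[0,0,1]])+[x,y,z]
        h=cv2.convexHull((((proj(n,Q)+.5)*k-.5)*16).round().astype(np.int32)); cv2.fillConvexPoly(m,h,1,shift=4)
    return m
def pick(n,name,near):
    ds=cut_out(n,name); ds=[(np.hypot(*(np.array([(d["bbox"][0]+d["bbox"][2])/2,(d["bbox"][1]+d["bbox"][3])/2])-near)),d) for d in ds]
    ds=[d for d in ds if d[0]<25]
    return min(ds,key=lambda d:d[0])[1]["mask"] if ds else None
def locate(name,guess,yaws=(0,),z=0,cams=("top","side")):
    """guess: world xy. Silhouette fit of x,y,yaw in all cameras"""
    M={}
    for n in cams:
        m=pick(n,name,proj(n,[[*guess,z+H[name]/2]])[0])
        if m is not None: M[n]=cv2.resize(m.astype(np.uint8),None,fx=4,fy=4,interpolation=cv2.INTER_LINEAR)
    if not M: return None
    def cost(p,ns=M):
        r=0
        for n in ns:
            s=sil(n,S[name],p[0]/100,p[1]/100,p[2]/10,z); r+=1-(s&M[n]).sum()/max(1,(s|M[n]).sum())
        return r/len(ns)
    best=None
    for a in yaws:
        p0=np.array([guess[0]*100,guess[1]*100,a*10])
        r=minimize(cost,p0,method="Nelder-Mead",options=dict(initial_simplex=p0+np.array([[0,0,0],[1.5,0,0],[0,1.5,0],[0,0,2]]),maxiter=70,xatol=.02,fatol=1e-4))
        if best is None or r.fun<best.fun: best=r
    p=best.x
    return np.round([p[0]*10,p[1]*10],1),round(np.degrees(p[2]/10),1),{n:round(1-cost(p,[n]),3) for n in M}
E
cat > a.py <<'E'
from lib import *
for n in C: read_camera(n)
px={"riser_center":((437,257),(1.9,.3)),"jar_center":((382,236),(0,)),"roll_center":((266,241),(0,)),"ramekin_center":((206,256),(0,)),"loaf_center":((317,228),(0,1.5)),"board":((262,168),(0.2,)),"slab":((386,167),(0,))}
for k,(p,y) in px.items():
    g=ray("top",p,H[k]/2); 
    print(k,np.round(g*1000),locate(k,g,y))
im=read_camera("top"); cv2.imwrite("pics/crop1.png",cv2.resize(im[130:340,140:520],None,fx=2.1,fy=2.1,interpolation=2))
E
python3 a.py
```

```text
riser_center [ 404. -302.] (array([ 402.9, -298.1]), np.float64(17.4), {'top': np.float64(0.949), 'side': np.float64(0.953)})
jar_center [ 459. -160.] (array([ 457.5, -159.9]), np.float64(6.1), {'top': np.float64(0.822), 'side': np.float64(0.817)})
roll_center [448. 140.] (array([450.5, 139.6]), np.float64(-1.2), {'top': np.float64(0.894), 'side': np.float64(0.952)})
ramekin_center [410. 295.] (array([411. , 294.1]), np.float64(5.0), {'top': np.float64(0.909), 'side': np.float64(0.917)})
loaf_center [482.   8.] (array([483.2,   7. ]), np.float64(8.5), {'top': np.float64(0.933)})
board [648. 154.] (array([649.2, 152.8]), np.float64(11.1), {'top': np.float64(0.96), 'side': np.float64(0.965)})
slab [ 648. -177.] (array([ 650.7, -176.6]), np.float64(16.1), {'top': np.float64(0.938), 'side': np.float64(0.955)})
```

View pics/crop1.png

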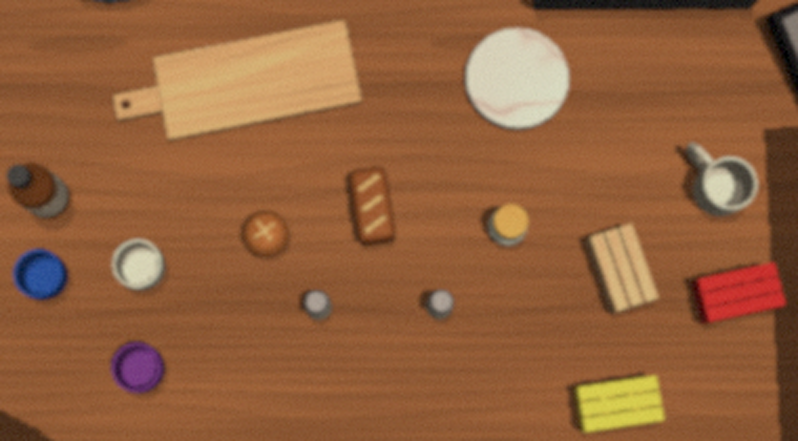

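The crop confirms the choice: the plain plywood riser is at crop (622,268), apart from the red and yellow ones. The white ramekin is at crop (138,265), apart from the blue and purple ones. All fits agree with the picture.

```bash
cat > go.py <<'E'
# usage: python3 go.py x,y,z,yawx ...  (mm, deg; yawx = world heading of tool x) -> shifts in cm along tool axes, roll in deg
import sys, numpy as np
from cell import sense
from scipy.spatial.transform import Rotation as Ro
s=sense(); w,x,y,z=s["tool_rot"]; R=Ro.from_quat([x,y,z,w]).as_matrix()
yaw=np.degrees(np.arctan2(R[1,0],R[0,0]))
h=np.radians(yaw); Rd=np.array([[np.cos(h),np.sin(h),0],[np.sin(h),-np.cos(h),0],[0,0,-1]])
print("now",np.round(np.array(s["tcp_pos"])*1000,1),"yaw",round(yaw,1),"t",round(s["time"],1),"tilt deg",round(np.degrees(np.arccos(-R[2,2])),2),"w",round(s["grip_width"],4),"q",np.round(s["joints"],2))
for a in sys.argv[1:]:
    v=list(map(float,a.split(",")))
    d=Rd.T@(np.array(v[:3])/1000-s["tcp_pos"])*100
    print(a,np.round(d,2),"roll",round(-((v[3]-yaw+180)%360-180),1))
E
python3 go.py 450,150,245,180 403,-298,130,197.4
```

```text
now [195.4 540.8 245.3] yaw 160.1 t 0.9 tilt deg 0.0 w 0.0855 q [1.08 0.31 0.05 1.3  0.   1.43]
450,150,245,180 [-3.722e+01 -2.810e+01  3.000e-02] roll -19.9
403,-298,130,197.4 [-48.03 -71.83  11.53] roll -37.3
```

Request:
{"name": "step_arm", "arguments": {"plan": [[[-37.2,-28.1,0],-20],[[-37.2,-28.1,0],-20],[[-37.2,-28.1,0],-20],[[-37.2,-28.1,0],-20],[[-37.2,-28.1,0],-20],[[-37.2,-28.1,0],-20],[[-37.2,-28.1,0],-20],[[-37.2,-28.1,0],-20],[[-37.2,-28.1,0],-20],[[-37.2,-28.1,0],-20],[[-37.2,-28.1,0],-20],[[-48,-71.8,11.5],-37.3],[[-48,-71.8,11.5],-37.3],[[-48,-71.8,11.5],-37.3],[[-48,-71.8,11.5],-37.3],[[-48,-71.8,11.5],-37.3],[[-48,-71.8,11.5],-37.3],[[-48,-71.8,11.5],-37.3],[[-48,-71.8,11.5],-37.3],[[-48,-71.8,11.5],-37.3]], "jaw": 0}}

```text
time: 2.62
tcp_pos: [0.4117, -0.1918, 0.1572]
tool_rot: [0.0, -0.151, 0.988, -0.0]
force: [0.7, 0.3, 0.9]
grip_width: 0.0858
gripper_force: 0.0
```

```bash
python3 go.py 403,-298,130,197.4 403,-298,20,197.4
```

```text
now [ 411.7 -191.8  157.2] yaw -162.6 t 2.6 tilt deg 0.06 w 0.0858 q [-0.61  0.13 -0.41  1.03  0.   -0.92]
403,-298,130,197.4 [ 4.01 -9.87  2.72] roll 0.0
403,-298,20,197.4 [ 4.01 -9.87 13.72] roll 0.0
```

Request:
{"name": "step_arm", "arguments": {"plan": [[[4,-9.9,2.7],0],[[4,-9.9,2.7],0],[[4,-9.9,2.7],0],[[4,-9.9,2.7],0],[[4,-9.9,2.7],0],[[4,-9.9,2.7],0]]}}

```text
time: 3.12
tcp_pos: [0.4034, -0.2956, 0.1302]
tool_rot: [-0.0, -0.151, 0.988, 0.001]
force: [0.1, -0.2, 0.0]
grip_width: 0.0856
gripper_force: 0.0
```

```bash
python3 go.py 403,-298,20,197.4
```

```text
now [ 403.4 -295.6  130.2] yaw -162.6 t 3.1 tilt deg 0.07 w 0.0856 q [-0.79  0.24 -0.35  0.99  0.   -1.1 ]
403,-298,20,197.4 [ 0.11 -0.21 11.02] roll 0.0
```

Request:
{"name": "step_arm", "arguments": {"plan": [[[0.1,-0.2,3],0],[[0.1,-0.2,6],0],[[0.1,-0.2,9],0],[[0.1,-0.2,10.3],0],[[0.1,-0.2,11],0],[[0.1,-0.2,11],0],[[0.1,-0.2,11],0]]}}

```text
time: 3.7
tcp_pos: [0.404, -0.2978, 0.0211]
tool_rot: [0.0, -0.152, 0.988, -0.0]
force: [0.3, 0.1, 0.3]
grip_width: 0.0853
gripper_force: 0.0
```

Request:
{"name": "step_arm", "arguments": {"plan": [[[0,0,0],0],[[0,0,0],0],[[0,0,0],0],[[0,0,0],0],[[0,0,0],0],[[0,0,0],0],[[0,0,0],0],[[0,0,0],0],[[0,0,0],0],[[0,0,0],0]], "jaw": 1, "newtons": 35}}

```text
time: 4.53
tcp_pos: [0.4042, -0.2989, 0.0217]
tool_rot: [0.001, -0.152, 0.988, -0.001]
force: [-0.1, 1.2, 6.4]
grip_width: 0.0536
gripper_force: 38.2
```

```bash
python3 go.py 403,-298,130,197.4 642,151,130,191.1 649,153,130,191.1
```

```text
now [ 404.2 -298.9   21.7] yaw -162.6 t 4.5 tilt deg 0.14 w 0.0536 q [-0.8   0.36 -0.49  0.72  0.   -1.1 ]
403,-298,130,197.4 [  0.09   0.13 -10.83] roll 0.0
642,151,130,191.1 [-36.17  35.8  -10.83] roll 6.3
649,153,130,191.1 [-36.89  35.78 -10.83] roll 6.3
```

Request:
{"name": "step_arm", "arguments": {"plan": [[[0,0,-2],0],[[0,0,-5],0],[[0,0,-8],0],[[0,0,-10.8],0],[[-2,2,-10.8],2],[[-5,5,-10.8],4],[[-7.8,7.7,-10.8],6.3],[[-10.6,10.4,-10.8],6.3],[[-13.4,13,-10.8],6.3],[[-16.2,15.7,-10.8],6.3],[[-19,18.4,-10.8],6.3],[[-21.8,21.1,-10.8],6.3],[[-24.6,23.8,-10.8],6.3],[[-27.4,26.5,-10.8],6.3],[[-30.2,29.2,-10.8],6.3],[[-33,32,-10.8],6.3],[[-35.4,34.4,-10.8],6.3],[[-37,35.8,-10.8],6.3],[[-37,35.8,-10.8],6.3],[[-37,35.8,-10.8],6.3]]}}

```text
time: 6.2
tcp_pos: [0.6491, 0.1551, 0.1277]
tool_rot: [-0.0, -0.098, 0.995, -0.0]
force: [0.8, -0.7, -1.5]
grip_width: 0.0536
gripper_force: 37.7
```

```bash
cat > b.py <<'E'
from lib import *
import sys
for n in C: read_camera(n)
k=sys.argv[1]; x,y,z,a=map(float,sys.argv[2:6])
for cams in (("top","side"),): print(k,locate(k,(x/1000,y/1000),(np.radians(a),),z/1000,cams))
E
python3 go.py 650,152.8,34,191.1; python3 b.py board 649 153 0 11
```

```text
now [649.1 155.1 127.7] yaw -168.7 t 6.2 tilt deg 0.05 w 0.0536 q [ 0.11  0.54  0.11  1.14 -0.   -0.08]
650,152.8,34,191.1 [-0.05 -0.24  9.37] roll 0.2
board (array([649.7, 152.1]), np.float64(11.0), {'top': np.float64(0.336), 'side': np.float64(0.777)})
```

Request:
{"name": "step_arm", "arguments": {"plan": [[[0,-0.2,3],0.2],[[0,-0.2,6],0.2],[[0,-0.2,7.5],0.2],[[0,-0.2,8.5],0.2],[[0,-0.2,9],0.2],[[0,-0.2,9.4],0.2],[[0,-0.2,9.4],0.2],[[0,-0.2,9.4],0.2]]}}

```text
time: 7.07
tcp_pos: [0.6504, 0.152, 0.0355]
tool_rot: [0.001, -0.095, 0.995, 0.0]
force: [0.4, -0.3, -0.8]
grip_width: 0.0535
gripper_force: 37.7
```

```bash
python3 go.py 650,152.8,34,191.1
```

```text
now [650.4 152.   35.5] yaw -169.1 t 7.1 tilt deg 0.11 w 0.0535 q [ 0.11  0.61 -0.01  0.94  0.   -0.08]
650,152.8,34,191.1 [0.02 0.09 0.15] roll -0.2
```

Request:
{"name": "step_arm", "arguments": {"plan": [[[0,0.1,0.1],-0.2],[[0,0.1,0.2],-0.2],[[0,0.1,0.2],-0.2],[[0,0.1,0.2],-0.2]]}}

```text
time: 7.4
tcp_pos: [0.6503, 0.1533, 0.0337]
tool_rot: [0.001, -0.097, 0.995, 0.0]
force: [-0.5, 0.7, 4.6]
grip_width: 0.0537
gripper_force: 38.6
```

Request:
{"name": "step_arm", "arguments": {"plan": [[[0,0,0],0],[[0,0,0],0],[[0,0,0],0],[[0,0,0],0],[[0,0,0],0],[[0,0,0],0],[[0,0,-1],0],[[0,0,-4],0],[[0,0,-8],0],[[0,0,-11],0],[[0,0,-11],0],[[0,0,-11],0]], "jaw": 0}}

```text
time: 8.4
tcp_pos: [0.6514, 0.1533, 0.1461]
tool_rot: [0.003, -0.097, 0.995, 0.0]
force: [-0.4, 0.6, -0.2]
grip_width: 0.0855
gripper_force: 0.0
```

```bash
python3 go.py 457.5,-160,140,191.1 457.5,-160,26,191.1
```

```text
now [651.4 153.3 146.1] yaw -168.9 t 8.4 tilt deg 0.37 w 0.0855 q [ 0.11  0.53  0.13  1.17  0.   -0.08]
457.5,-160,140,191.1 [ 25.07 -26.99   0.61] roll 0.0
457.5,-160,26,191.1 [ 25.07 -26.99  12.01] roll 0.0
```

Request:
{"name": "step_arm", "arguments": {"plan": [[[25.1,-27,0.6],0],[[25.1,-27,0.6],0],[[25.1,-27,0.6],0],[[25.1,-27,0.6],0],[[25.1,-27,0.6],0],[[25.1,-27,0.6],0],[[25.1,-27,0.6],0],[[25.1,-27,0.6],0],[[25.1,-27,0.6],0],[[25.1,-27,0.6],0],[[25.1,-27,0.6],0],[[25.1,-27,0.6],0]]}}

```text
time: 9.4
tcp_pos: [0.4547, -0.1601, 0.1357]
tool_rot: [-0.0, -0.097, 0.995, 0.001]
force: [0.3, 0.1, -0.2]
grip_width: 0.0856
gripper_force: 0.0
```

```bash
python3 go.py 457.5,-160,26,191.1; python3 b.py riser_center 649 153 12 11;  python3 b.py board 649 153 0 11
python3 - <<'E'
import cv2
from cell import read_camera
a=read_camera("top")[120:240,180:380]; b=read_camera("side")[120:400,130:350]
cv2.imwrite("pics/c2.png",cv2.hconcat([cv2.resize(a,(466,280)),b]))
E
```

```text
now [ 454.7 -160.1  135.7] yaw -168.9 t 9.4 tilt deg 0.09 w 0.0856 q [-0.51  0.2  -0.38  0.99  0.   -0.7 ]
457.5,-160,26,191.1 [-0.27 -0.05 10.97] roll -0.0
riser_center (array([650.2, 152.7]), np.float64(11.6), {'top': np.float64(0.944), 'side': np.float64(0.964)})
board (array([649.1, 152.1]), np.float64(11.1), {'top': np.float64(0.773), 'side': np.float64(0.704)})
```

View pics/c2.png

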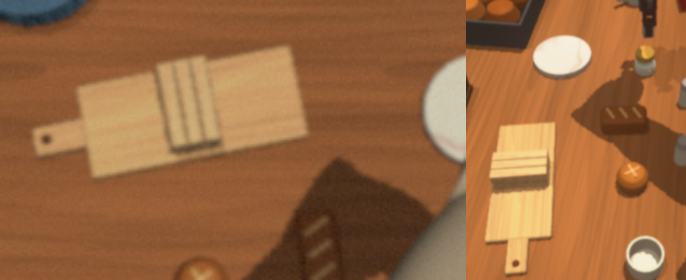

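The riser stands crosswise in the middle of the board (crop left about (188,103)), within about 1 mm. The jar is next.

Request:
{"name": "step_arm", "arguments": {"plan": [[[-0.2,0,3],0],[[-0.2,0,6],0],[[-0.2,0,8.5],0],[[-0.2,0,10],0],[[-0.2,0,11],0],[[-0.2,0,11],0],[[-0.2,0,11],0]]}}

```text
time: 10.48
tcp_pos: [0.4572, -0.1599, 0.0264]
tool_rot: [-0.0, -0.097, 0.995, 0.0]
force: [0.1, 0.2, 0.4]
grip_width: 0.0854
gripper_force: 0.0
```

Request:
{"name": "step_arm", "arguments": {"plan": [[[0,0,0],0],[[0,0,0],0],[[0,0,0],0],[[0,0,0],0],[[0,0,0],0],[[0,0,0],0],[[0,0,0],0],[[0,0,0],0],[[0,0,0],0],[[0,0,0],0]], "jaw": 1, "newtons": 30}}

```text
time: 11.32
tcp_pos: [0.458, -0.1603, 0.0277]
tool_rot: [0.001, -0.097, 0.995, -0.0]
force: [-0.8, 0.6, 6.6]
grip_width: 0.0442
gripper_force: 29.7
```

```bash
python3 go.py 457.5,-160,150,191.1 649.5,152.7,150,191.1
```

```text
now [ 458.  -160.3   27.7] yaw -168.9 t 11.3 tilt deg 0.13 w 0.0442 q [-0.5   0.32 -0.52  0.72  0.   -0.7 ]
457.5,-160,150,191.1 [  0.04   0.04 -12.23] roll 0.0
649.5,152.7,150,191.1 [-24.84  27.01 -12.23] roll 0.0
```

Request:
{"name": "step_arm", "arguments": {"plan": [[[0,0,-2],0],[[0,0,-5],0],[[0,0,-8],0],[[0,0,-11],0],[[-1,1.1,-12.2],0],[[-3,3.3,-12.2],0],[[-5.4,5.9,-12.2],0],[[-8,8.7,-12.2],0],[[-10.6,11.5,-12.2],0],[[-13.2,14.4,-12.2],0],[[-15.8,17.2,-12.2],0],[[-18.4,20,-12.2],0],[[-21,22.8,-12.2],0],[[-23,25,-12.2],0],[[-24.3,26.4,-12.2],0],[[-24.8,27,-12.2],0],[[-24.8,27,-12.2],0],[[-24.8,27,-12.2],0]]}}

```text
time: 12.82
tcp_pos: [0.6478, 0.1526, 0.1481]
tool_rot: [-0.001, -0.097, 0.995, -0.0]
force: [-1.4, -0.2, -1.2]
grip_width: 0.044
gripper_force: 31.4
```

```bash
python3 go.py 650,152.5,80,191.1; python3 b.py jar_center 650 152 122 11
```

```text
now [647.8 152.6 148.1] yaw -168.8 t 12.8 tilt deg 0.06 w 0.044 q [ 0.11  0.53  0.13  1.18 -0.   -0.08]
650,152.5,80,191.1 [-0.21 -0.05  6.81] roll 0.1
jar_center (array([637.2, 147.9]), np.float64(26.5), {'side': np.float64(0.291)})
```

Request:
{"name": "step_arm", "arguments": {"plan": [[[-0.1,0,2],0],[[-0.2,0,4],0],[[-0.2,0,5.5],0],[[-0.2,0,6.2],0],[[-0.2,0,6.6],0],[[-0.2,0,6.7],0],[[-0.2,0,6.7],0],[[-0.2,0,6.7],0]]}}

```text
time: 13.68
tcp_pos: [0.6511, 0.1532, 0.0826]
tool_rot: [0.001, -0.097, 0.995, 0.0]
force: [1.0, -0.0, -0.7]
grip_width: 0.0439
gripper_force: 31.4
```

```bash
python3 go.py 650,152.5,80,191.1
```

```text
now [651.1 153.2  82.6] yaw -168.9 t 13.7 tilt deg 0.11 w 0.0439 q [ 0.11  0.57  0.04  1.04  0.   -0.08]
650,152.5,80,191.1 [ 0.12 -0.04  0.26] roll 0.0
```

Request:
{"name": "step_arm", "arguments": {"plan": [[[0.1,0,0.1],0],[[0.1,0,0.2],0],[[0.1,0,0.3],0],[[0.1,0,0.3],0],[[0.1,0,0.3],0]]}}

```text
time: 14.1
tcp_pos: [0.6497, 0.1531, 0.0798]
tool_rot: [0.001, -0.097, 0.995, -0.0]
force: [-3.0, -0.5, 6.4]
grip_width: 0.0442
gripper_force: 32.0
```

Request:
{"name": "step_arm", "arguments": {"plan": [[[0,0,0],0],[[0,0,0],0],[[0,0,0],0],[[0,0,0],0],[[0,0,0],0],[[0,0,0],0],[[0,0,-1],0],[[0,0,-4],0],[[0,0,-8],0],[[0,0,-8],0],[[0,0,-8],0]], "jaw": 0}}

```text
time: 15.02
tcp_pos: [0.6517, 0.1533, 0.1627]
tool_rot: [0.004, -0.097, 0.995, 0.0]
force: [-0.3, -0.0, -0.1]
grip_width: 0.0856
gripper_force: 0.0
```

```bash
python3 go.py 450.5,139.6,130,281.1 450.5,139.6,14,281.1
```

```text
now [651.7 153.3 162.7] yaw -168.9 t 15.0 tilt deg 0.43 w 0.0856 q [ 0.11  0.52  0.16  1.2   0.   -0.08]
450.5,139.6,130,281.1 [20.01  2.54  3.27] roll -90.0
450.5,139.6,14,281.1 [20.01  2.54 14.87] roll -90.0
```

Request:
{"name": "step_arm", "arguments": {"plan": [[[20,2.5,0],-90],[[20,2.5,0],-90],[[20,2.5,0],-90],[[20,2.5,3.3],-90],[[20,2.5,3.3],-90],[[20,2.5,3.3],-90],[[20,2.5,3.3],-90],[[20,2.5,3.3],-90],[[20,2.5,3.3],-90],[[20,2.5,3.3],-90],[[20,2.5,3.3],-90],[[20,2.5,3.3],-90],[[20,2.5,3.3],-90],[[20,2.5,3.3],-90],[[20,2.5,3.3],-90],[[20,2.5,3.3],-90]]}}

```text
time: 16.35
tcp_pos: [0.4479, 0.1389, 0.125]
tool_rot: [0.0, 0.772, -0.636, -0.0]
force: [-0.3, 0.5, -0.1]
grip_width: 0.0856
gripper_force: 0.0
```

```bash
python3 go.py 450.5,139.6,14,281.1;  python3 b.py jar_center 650 152 52 11
```

```text
now [447.9 138.9 125. ] yaw -79.0 t 16.4 tilt deg 0.04 w 0.0856 q [ 0.13  0.19 -0.43  0.96  0.   -1.63]
450.5,139.6,14,281.1 [-0.02 -0.27 11.1 ] roll -0.1
jar_center (array([651.7, 152. ]), np.float64(21.5), {'top': np.float64(0.608), 'side': np.float64(0.867)})
```

Request:
{"name": "step_arm", "arguments": {"plan": [[[0,-0.2,3],0],[[0,-0.2,6],0],[[0,-0.2,8.5],0],[[0,-0.2,10],0],[[0,-0.2,11.1],0],[[0,-0.2,11.1],0],[[0,-0.2,11.1],0]]}}

```text
time: 17.13
tcp_pos: [0.4497, 0.1393, 0.014]
tool_rot: [0.001, 0.772, -0.635, -0.001]
force: [0.8, 1.4, 0.8]
grip_width: 0.0854
gripper_force: 0.0
```

Request:
{"name": "step_arm", "arguments": {"plan": [[[0,0,0],0],[[0,0,0],0],[[0,0,0],0],[[0,0,0],0],[[0,0,0],0],[[0,0,0],0],[[0,0,0],0],[[0,0,0],0],[[0,0,0],0],[[0,0,0],0]], "jaw": 1, "newtons": 25}}

```text
time: 17.97
tcp_pos: [0.4511, 0.1395, 0.0156]
tool_rot: [-0.001, 0.772, -0.635, 0.001]
force: [-0.5, -1.4, 5.7]
grip_width: 0.0564
gripper_force: 25.9
```

```bash
python3 go.py 450.5,139.6,170,281.1 634.6,227.4,170,281.1
```

```text
now [451.1 139.5  15.6] yaw -78.9 t 18.0 tilt deg 0.13 w 0.0564 q [ 0.13  0.32 -0.57  0.68  0.   -1.64]
450.5,139.6,170,281.1 [ -0.02   0.06 -15.44] roll 0.0
634.6,227.4,170,281.1 [ -5.09 -19.7  -15.44] roll 0.0
```

Request:
{"name": "step_arm", "arguments": {"plan": [[[0,0,-2],0],[[0,0,-5],0],[[0,0,-8],0],[[0,0,-9],0],[[-0.3,-1.2,-9],0],[[-1,-3.5,-9],0],[[-1.8,-6.5,-9],0],[[-2.6,-10,-9],0],[[-3.5,-13.5,-9],0],[[-4.4,-17,-9],0],[[-5,-19,-9],0],[[-5.1,-19.7,-9],0],[[-5.1,-19.7,-9],0],[[-5.1,-19.7,-9],0]]}}

```text
time: 19.13
tcp_pos: [0.6326, 0.2271, 0.1035]
tool_rot: [0.001, 0.772, -0.635, -0.001]
force: [-1.0, -1.7, -0.8]
grip_width: 0.0562
gripper_force: 27.4
```

```bash
python3 go.py 634.8,227.4,28,281.1
```

```text
now [632.6 227.1 103.5] yaw -78.9 t 19.1 tilt deg 0.12 w 0.0562 q [ 0.23  0.57  0.09  1.09 -0.   -1.54]
634.8,227.4,28,281.1 [ 0.01 -0.22  7.55] roll 0.0
```

Request:
{"name": "step_arm", "arguments": {"plan": [[[0,-0.2,2.5],0],[[0,-0.2,4.5],0],[[0,-0.2,6],0],[[0,-0.2,7],0],[[0,-0.2,7.4],0],[[0,-0.2,7.5],0],[[0,-0.2,7.6],0],[[0,-0.2,7.6],0]]}}

```text
time: 19.8
tcp_pos: [0.6362, 0.2279, 0.0295]
tool_rot: [-0.001, 0.772, -0.635, 0.001]
force: [-0.8, 0.2, -0.8]
grip_width: 0.0554
gripper_force: 27.4
```

```bash
python3 go.py 634.8,227.4,28,281.1
```

```text
now [636.2 227.9  29.5] yaw -78.9 t 19.8 tilt deg 0.1 w 0.0554 q [ 0.23  0.63  0.    0.94  0.   -1.54]
634.8,227.4,28,281.1 [0.02 0.15 0.15] roll 0.0
```

Request:
{"name": "step_arm", "arguments": {"plan": [[[0,0.1,0.1],0],[[0,0.1,0.2],0],[[0,0.1,0.2],0],[[0,0.1,0.2],0]]}}

```text
time: 20.13
tcp_pos: [0.6353, 0.2278, 0.0277]
tool_rot: [-0.001, 0.772, -0.635, 0.001]
force: [-0.8, -0.4, 7.1]
grip_width: 0.0563
gripper_force: 27.8
```

Request:
{"name": "step_arm", "arguments": {"plan": [[[0,0,0],0],[[0,0,0],0],[[0,0,0],0],[[0,0,0],0],[[0,0,0],0],[[0,0,0],0],[[0,0,-1],0],[[0,0,-4],0],[[0,0,-8],0],[[0,0,-11],0],[[0,0,-11],0],[[0,0,-11],0]], "jaw": 0}}

```text
time: 21.13
tcp_pos: [0.6367, 0.2281, 0.1402]
tool_rot: [-0.003, 0.772, -0.635, 0.002]
force: [0.2, -0.4, -0.6]
grip_width: 0.0853
gripper_force: 0.0
```

```bash
python3 go.py 411,294.1,130,281.1
```

```text
now [636.7 228.1 140.2] yaw -78.9 t 21.1 tilt deg 0.37 w 0.0853 q [ 0.23  0.55  0.15  1.16  0.   -1.54]
411,294.1,130,281.1 [-10.84  20.87   1.02] roll 0.0
```

Request:
{"name": "step_arm", "arguments": {"plan": [[[-10.8,20.9,1],0],[[-10.8,20.9,1],0],[[-10.8,20.9,1],0],[[-10.8,20.9,1],0],[[-10.8,20.9,1],0],[[-10.8,20.9,1],0],[[-10.8,20.9,1],0],[[-10.8,20.9,1],0],[[-10.8,20.9,1],0]]}}

```text
time: 21.88
tcp_pos: [0.4091, 0.2933, 0.1261]
tool_rot: [-0.0, 0.772, -0.635, 0.0]
force: [0.7, -0.6, -0.1]
grip_width: 0.0854
gripper_force: 0.0
```

```bash
python3 go.py 411,294.1,17,281.1; python3 b.py roll_center 634.6 227.4 12 11; python3 b.py jar_center 650 152 52 11
python3 - <<'E'
import cv2
from cell import read_camera
a=read_camera("top")[120:240,180:380]; b=read_camera("side")[120:400,130:350]
cv2.imwrite("pics/c3.png",cv2.hconcat([cv2.resize(a,(466,280)),b]))
E
```

```text
now [409.1 293.3 126.1] yaw -78.9 t 21.9 tilt deg 0.02 w 0.0854 q [ 0.46  0.25 -0.35  0.98 -0.   -1.3 ]
411,294.1,17,281.1 [-0.04 -0.2  10.91] roll 0.0
roll_center (array([636.9, 228.3]), np.float64(11.6), {'top': np.float64(0.881), 'side': np.float64(0.928)})
jar_center (array([651. , 153.4]), np.float64(23.5), {'top': np.float64(0.793), 'side': np.float64(0.917)})
```

View pics/c3.png

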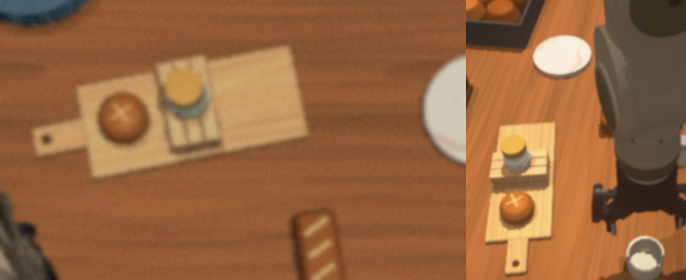

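The jar is centred on the riser (crop (184,92)) and the roll is on the handle side (crop (122,118)). Both are within about 2 mm. The ramekin is next.

Request:
{"name": "step_arm", "arguments": {"plan": [[[0,-0.2,3],0],[[0,-0.2,6],0],[[0,-0.2,8.5],0],[[0,-0.2,10],0],[[0,-0.2,10.9],0],[[0,-0.2,10.9],0],[[0,-0.2,10.9],0]]}}

```text
time: 22.97
tcp_pos: [0.4108, 0.2937, 0.0175]
tool_rot: [0.0, 0.772, -0.635, -0.0]
force: [-0.4, 0.0, 0.3]
grip_width: 0.0852
gripper_force: 0.0
```

Request:
{"name": "step_arm", "arguments": {"plan": [[[0,0,0],0],[[0,0,0],0],[[0,0,0],0],[[0,0,0],0],[[0,0,0],0],[[0,0,0],0],[[0,0,0],0],[[0,0,0],0],[[0,0,0],0],[[0,0,0],0]], "jaw": 1, "newtons": 30}}

```text
time: 23.8
tcp_pos: [0.4117, 0.2941, 0.0189]
tool_rot: [-0.001, 0.772, -0.635, 0.001]
force: [-1.2, -0.4, 6.3]
grip_width: 0.0598
gripper_force: 32.1
```

```bash
python3 go.py 411,294,180,281.1 500,100,180,281.1 663.8,78.2,180,281.1
```

```text
now [411.7 294.1  18.9] yaw -78.9 t 23.8 tilt deg 0.16 w 0.0598 q [ 0.46  0.37 -0.48  0.72  0.   -1.3 ]
411,294,180,281.1 [ -0.     0.08 -16.11] roll 0.0
500,100,180,281.1 [ 20.75  -4.91 -16.11] roll 0.0
663.8,78.2,180,281.1 [ 26.05 -20.56 -16.11] roll 0.0
```

Request:
{"name": "step_arm", "arguments": {"plan": [[[0,0,-2],0],[[0,0,-5],0],[[0,0,-8],0],[[0,0,-10],0],[[1,-0.2,-10],0],[[3.5,-0.8,-10],0],[[7,-1.6,-10],0],[[10.5,-2.5,-10],0],[[14,-3.3,-10],0],[[17,-4,-10],0],[[19.5,-4.7,-10],0],[[21,-6,-10],0],[[22,-8.5,-10],0],[[23,-11.5,-10],0],[[24,-14.5,-10],0],[[25,-17.5,-10],0],[[25.8,-19.8,-10],0],[[26,-20.6,-10],0],[[26,-20.6,-10],0],[[26,-20.6,-10],0]]}}

```text
time: 25.47
tcp_pos: [0.6625, 0.0778, 0.1162]
tool_rot: [0.001, 0.772, -0.635, -0.001]
force: [-1.0, 0.6, -1.2]
grip_width: 0.0594
gripper_force: 33.2
```

```bash
python3 go.py 664,78.2,32,281.1
```

```text
now [662.5  77.8 116.2] yaw -78.9 t 25.5 tilt deg 0.11 w 0.0594 q [-0.    0.55  0.09  1.11  0.   -1.77]
664,78.2,32,281.1 [-0.01 -0.16  8.42] roll 0.0
```

Request:
{"name": "step_arm", "arguments": {"plan": [[[0,-0.1,2.5],0],[[0,-0.1,5],0],[[0,-0.1,6.8],0],[[0,-0.1,7.8],0],[[0,-0.1,8.3],0],[[0,-0.1,8.4],0],[[0,-0.1,8.5],0],[[0,-0.1,8.5],0],[[0,-0.1,8.5],0]]}}

```text
time: 26.22
tcp_pos: [0.665, 0.0785, 0.0337]
tool_rot: [-0.001, 0.772, -0.635, 0.001]
force: [-0.2, -0.0, -1.8]
grip_width: 0.0598
gripper_force: 33.2
```

Request:
{"name": "step_arm", "arguments": {"plan": [[[0,0.1,0.1],0],[[0,0.1,0.2],0],[[0,0.1,0.3],0],[[0,0.1,0.3],0],[[0,0.1,0.3],0]]}}

```text
time: 26.63
tcp_pos: [0.6635, 0.0783, 0.031]
tool_rot: [-0.0, 0.772, -0.635, 0.001]
force: [-2.5, 0.5, 6.7]
grip_width: 0.0598
gripper_force: 33.7
```

Request:
{"name": "step_arm", "arguments": {"plan": [[[0,0,0],0],[[0,0,0],0],[[0,0,0],0],[[0,0,0],0],[[0,0,0],0],[[0,0,0],0],[[0,0,-1],0],[[0,0,-4],0],[[0,0,-8],0],[[0,0,-11],0],[[0,0,-11],0],[[0,0,-11],0]], "jaw": 0}}

```text
time: 27.63
tcp_pos: [0.6651, 0.0783, 0.1431]
tool_rot: [-0.002, 0.772, -0.635, 0.002]
force: [0.2, -0.8, -0.6]
grip_width: 0.0852
gripper_force: 0.0
```

```bash
python3 go.py 483.2,7,120,188.5; python3 b.py loaf_center 483 7 0 8.5
```

```text
now [665.1  78.3 143.1] yaw -78.9 t 27.6 tilt deg 0.37 w 0.0852 q [-0.    0.53  0.13  1.16  0.   -1.77]
483.2,7,120,188.5 [ 3.48 19.22  2.31] roll 92.6
loaf_center (array([483.9,   5.6]), np.float64(6.1), {'top': np.float64(0.878), 'side': np.float64(0.924)})
```

Request:
{"name": "step_arm", "arguments": {"plan": [[[3.5,19.2,0],93],[[3.5,19.2,0],93],[[3.5,19.2,0],93],[[3.5,19.2,2.3],93],[[3.5,19.2,2.3],93],[[3.5,19.2,2.3],93],[[3.5,19.2,2.3],93],[[3.5,19.2,2.3],93],[[3.5,19.2,2.3],93],[[3.5,19.2,2.3],93],[[3.5,19.2,2.3],93],[[3.5,19.2,2.3],93],[[3.5,19.2,2.3],93],[[3.5,19.2,2.3],93],[[3.5,19.2,2.3],93],[[3.5,19.2,2.3],93],[[3.5,19.2,2.3],93]]}}

```text
time: 29.25
tcp_pos: [0.4811, 0.0069, 0.1159]
tool_rot: [-0.0, -0.072, 0.997, 0.0]
force: [0.9, 0.4, 0.5]
grip_width: 0.0856
gripper_force: 0.0
```

```bash
python3 go.py 483.5,6.4,15,187.5; python3 b.py ramekin_center 664 78 12 0
```

```text
now [481.1   6.9 115.9] yaw -171.8 t 29.2 tilt deg 0.04 w 0.0856 q [-0.15  0.22 -0.41  0.94  0.   -0.3 ]
483.5,6.4,15,187.5 [-0.23 -0.08 10.09] roll 0.7
ramekin_center (array([665.1,  77.8]), np.float64(2.9), {'top': np.float64(0.463), 'side': np.float64(0.598)})
```

Request:
{"name": "step_arm", "arguments": {"plan": [[[-0.2,-0.1,3],0.5],[[-0.2,-0.1,6],0.5],[[-0.2,-0.1,8.5],0.5],[[-0.2,-0.1,9.5],0.5],[[-0.2,-0.1,10.1],0.5],[[-0.2,-0.1,10.1],0.5],[[-0.2,-0.1,10.1],0.5]]}}

```text
time: 30.03
tcp_pos: [0.4843, 0.006, 0.0161]
tool_rot: [0.001, -0.067, 0.998, -0.0]
force: [0.7, 0.1, 0.4]
grip_width: 0.0853
gripper_force: 0.0
```

Request:
{"name": "step_arm", "arguments": {"plan": [[[0,0,0],0],[[0,0,0],0],[[0,0,0],0],[[0,0,0],0],[[0,0,0],0],[[0,0,0],0],[[0,0,0],0],[[0,0,0],0],[[0,0,0],0],[[0,0,0],0]], "jaw": 1, "newtons": 30}}

```text
time: 30.87
tcp_pos: [0.4845, 0.0062, 0.0164]
tool_rot: [0.001, -0.067, 0.998, 0.0]
force: [-0.9, 1.4, 6.9]
grip_width: 0.0461
gripper_force: 32.3
```

```bash
python3 go.py 483,7,116,187.5 650.7,-176.6,116,187.5
```

```text
now [484.5   6.2  16.4] yaw -172.4 t 30.9 tilt deg 0.13 w 0.0461 q [-0.15  0.34 -0.54  0.69  0.   -0.29]
483,7,116,187.5 [ 0.14  0.1  -9.96] roll 0.1
650.7,-176.6,116,187.5 [-14.04 -20.33  -9.96] roll 0.1
```

Request:
{"name": "step_arm", "arguments": {"plan": [[[0,0,-2],0],[[0,0,-5],0],[[0,0,-8],0],[[0,0,-10],0],[[-0.8,-1.1,-10],0],[[-2.4,-3.5,-10],0],[[-4.4,-6.4,-10],0],[[-6.4,-9.3,-10],0],[[-8.4,-12.2,-10],0],[[-10.4,-15.1,-10],0],[[-12.4,-17.9,-10],0],[[-13.6,-19.7,-10],0],[[-14.1,-20.3,-10],0],[[-14.1,-20.3,-10],0],[[-14.1,-20.3,-10],0]]}}

```text
time: 32.12
tcp_pos: [0.6492, -0.176, 0.1137]
tool_rot: [-0.001, -0.066, 0.998, 0.001]
force: [-0.7, 0.0, -3.0]
grip_width: 0.0457
gripper_force: 31.5
```

```bash
python3 go.py 651.5,-176.6,31.5,187.5; python3 b.py ramekin_center 664 78 12 0
```

```text
now [ 649.2 -176.   113.7] yaw -172.4 t 32.1 tilt deg 0.18 w 0.0457 q [-0.38  0.56  0.11  1.12  0.   -0.52]
651.5,-176.6,31.5,187.5 [-0.22 -0.09  8.22] roll 0.1
ramekin_center (array([664.9,  78.6]), np.float64(2.9), {'top': np.float64(0.887), 'side': np.float64(0.604)})
```

Request:
{"name": "step_arm", "arguments": {"plan": [[[-0.2,0,2.5],0],[[-0.2,0,5],0],[[-0.2,0,6.8],0],[[-0.2,0,7.7],0],[[-0.2,0,8.1],0],[[-0.2,0,8.3],0],[[-0.2,0,8.3],0],[[-0.2,0,8.3],0]]}}

```text
time: 32.98
tcp_pos: [0.6532, -0.1763, 0.0338]
tool_rot: [0.001, -0.067, 0.998, -0.0]
force: [-0.4, -0.4, -1.4]
grip_width: 0.0457
gripper_force: 31.6
```

Request:
{"name": "step_arm", "arguments": {"plan": [[[0.2,0,0.1],0],[[0.2,0,0.2],0],[[0.2,0,0.3],0],[[0.2,0,0.3],0],[[0.2,0,0.3],0]]}}

```text
time: 33.4
tcp_pos: [0.6507, -0.1767, 0.0314]
tool_rot: [0.001, -0.066, 0.998, -0.0]
force: [-2.8, 0.6, 5.9]
grip_width: 0.0453
gripper_force: 32.4
```

Contact on the slab. I release, rise and back off towards the base.

Request:
{"name": "step_arm", "arguments": {"plan": [[[0,0,0],0],[[0,0,0],0],[[0,0,0],0],[[0,0,0],0],[[0,0,0],0],[[0,0,0],0],[[0,0,-1],0],[[0,0,-4],0],[[0,0,-8],0],[[0,0,-12],0],[[6,0,-14],0],[[10,0,-14],0],[[14,0,-14],0],[[18,0,-14],0],[[22,0,-14],0],[[22,0,-14],0],[[22,0,-14],0],[[22,0,-14],0]], "jaw": 0}}

```text
time: 34.9
tcp_pos: [0.4323, -0.206, 0.1705]
tool_rot: [0.001, -0.066, 0.998, -0.001]
force: [0.9, 0.7, -0.1]
grip_width: 0.0853
gripper_force: 0.0
```

```bash
python3 go.py; for a in "loaf_center 650 -177 15 7.5" "slab 650 -177 0 0" "ramekin_center 664 78 12 0" "riser_center 650 153 12 11"; do python3 b.py $a; done
python3 - <<'E'
import cv2
from cell import read_camera
cv2.imwrite("pics/t4.png",read_camera("top")); cv2.imwrite("pics/s4.png",read_camera("side"))
E
```

```text
now [ 432.3 -206.   170.5] yaw -172.4 t 34.9 tilt deg 0.14 w 0.0853 q [-0.61  0.16 -0.34  1.07  0.   -0.74]
loaf_center (array([ 650., -178.]), np.float64(8.5), {'top': np.float64(0.928), 'side': np.float64(0.898)})
slab (array([ 647.9, -176.6]), np.float64(5.2), {'top': np.float64(0.575), 'side': np.float64(0.504)})
ramekin_center (array([665.2,  77.4]), np.float64(0.8), {'top': np.float64(0.915), 'side': np.float64(0.65)})
riser_center (array([650.1, 152.7]), np.float64(11.7), {'top': np.float64(0.495), 'side': np.float64(0.709)})
```

View pics/t4.png

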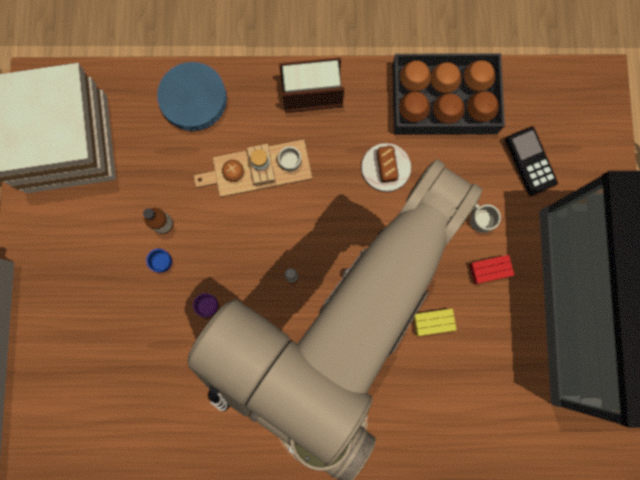

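View pics/s4.png

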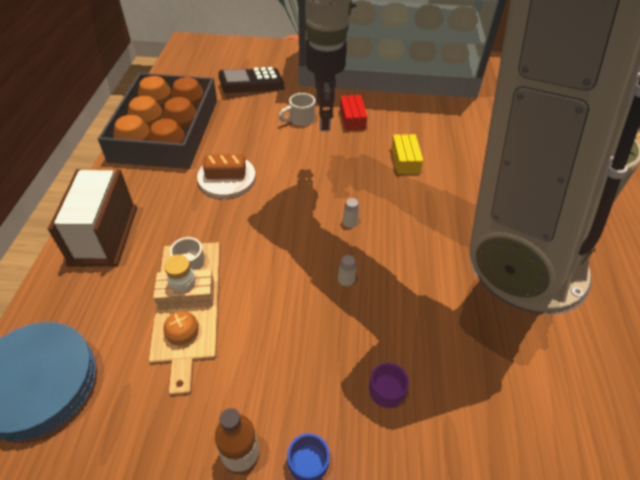

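The final pictures show roll (232,170), riser with jar (260,163) and ramekin (288,158) on the board's centre line. The loaf is in the middle of the slab (387,163). The mug and bottle have not moved, and the gripper is clear of everything.

```bash
python3 -c "from cell import hand_in; print(hand_in())"
```

```text
the job is handed in; nothing more can be done
None
```

The tasting corner is laid out as asked, in the order asked, and handed in at about 35 s of the 136 s allowed; by the camera measurements each item is within about 3 mm of its place.

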